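# Right cap on the right burner

## Robot

A 6-joint arm with a two-finger parallel gripper is mounted at the origin on a cart in front of the work surface, level with it; the furniture and walls round the work are solid. World frame = base frame: x ahead of the robot, y to its left, z up, the work surface at z = 0. Lengths are in mm, angles in rad, forces in N, time in s.
With the tool pointing down it reaches from about 300 to 775 mm from the base axis. Payload 14.6 kg.
Tool frame: the origin (TCP) lies midway between the tips of the shut fingers; the grasp point (between the pads) lies 19 mm behind it; z points along the fingers, y is the line along which they close (so a half turn about z gives the same grasp; the last joint's range is limited). The gripper opens to 94 mm and grips with 3 to 60 N. Pads are 16 mm wide; open, the fingers measure 119 mm over their backs; the gripper's body (75 mm by 177 mm) begins 78 mm behind the grasp point.
Start: joints at [1.067, 0.3, 1.521, -0, 1.321, -0.067], TCP at [232.669, 498.352, 205.446] pointing down, gripper open.
Joint ranges: [-3.03, 3.03], [-0.79, 2.21], [0.23, 2.52], [-1.04, 4.18], [0, 3.07], [-2.55, 2.55]. Speed limits (rad/s): [2.22, 2.22, 2.57, 3.14, 3.14, 3.14].

## Interface

Orientations are given as a rotation vector (axis times angle).
In Python, from rig import env gives the robot as it stands.
- The arm moves only by the shell command python3 shift.py 'ROWS' [OPENING] [FORCE]. ROWS is a JSON list of rows, 1 to 5 of them, each of 4 numbers: dx, dy, dz in m, then a turn about the tool's z in rad; each row is the pose to reach, as a shift and turn from the pose commanded when the command began, along the tool's axes at that moment; what a row does not reach only later rows make up. A row lasts 1/10 s, in which the tool goes at most 50 mm and 0.15 rad, less where a joint would pass 70% of its speed; a pose out of reach is approached as far as the arm can. OPENING is the finger opening in mm, set as the command begins (- or left out keeps the last). The fingers move at their own pace and stop on an object; FORCE is the grip in N (left out, the last holds). Time passes only in rows, so rows that do not move let the fingers close. It prints the time, the measured TCP pose, the force, the opening and the grip force at its end. Input that does not fit is refused with a message, and nothing moves.
- env.sense(): the state, without advancing time (a new reading comes with each control period).
- env.capture(name): name is "side" or "top" or "wrist"; returns (picture, depth): 420x560x3 uint8, red, green, blue; 420x560 float32, mm along the optical axis (not along the pixel's ray), 0 where there is no reading.
- env.calibration(name): a dict with "K" (3x3 intrinsics, pixels), "pose" (4x4, takes a point from camera to world coordinates). Camera axes: x right, y down, z forward; pixel columns grow to the right and rows downward; lengths in mm; the calibration is good to about 2 mm. A picture is of the moment at which its call begins: read the wrist's pose just before it. calibration takes no time and is no camera call; for the wrist camera it gives the pose at the moment of the call.
- env.job_done(): hands the job in; it is judged then, once.
The state is a dict: "t": time; "joint_pos": joint angles; "joint_vel": joint speeds; "joint_efforts": joint torques, N m; "position": TCP position; "eef_rot": TCP orientation; "ft_force": force on the tool from outside, world axes, zero at the start; "moment": the same for the moment, N m; "opening": finger opening in mm; "grasp_force": force on a finger pad.
Only numpy, scipy, OpenCV 4.12 (cv2) and the standard library are available. Lean on these libraries where they do the work, as an engineer would, in place of code of your own. Each camera call takes 0.05 s, during which the arm holds its last target. There are 200 camera calls.

## Task

Someone has set the hob's small burner cap on the front right burner, where the medium one belongs. Lift the small cap off and lay it top side up on the red-patterned woven mat; take the medium cap out of the drying rack, lay it top side up on the same mat and let go, then pick it up by its rim and press it down onto the front right burner until it clips home and sits level all round. Leave the small cap on the mat, the large cap in the rack and everything else where it stands.

Things in the scene. Friction and masses are not known exactly. Their poses are not given: they have to be found in the camera images.
- cap_medium: dark enamelled disc 64 mm across, 8 mm thick, 0.14 kg; bright locating rib under it, 7 mm deep, 38.6 mm across. Origin: centre of the disc's underside; z points out of the dark top side (disc z 0 to 8 mm, rib z -7 to 0). Starts on edge in the rack, facing any way; the flat ring outside the rib is 12 mm wide, to be pinched across the 8 mm at its upper edge
- cap_small: dark disc of the same kind, 54 mm across, 8 mm thick, 0.10 kg, rib 7 mm deep, 29 mm across. Origin and z as for the medium cap. Starts lying loose, top up, on the front right burner's ring, up to 4 mm off centre; on the mat its origin is 7 mm above the mat
- cap_large: large burner cap, 80 mm across, 8 mm thick, same origin and z; it stands on edge in the rack in the slot next to the medium cap, 55 mm from it, and stays there
- rack: stainless wire drying rack, fixed, 162 mm long (x), 42 mm wide, three slots 55 mm apart along x for caps on edge, faces square to x, with up to 5 degrees of lean; wire hoops beside the slots reach 41 mm above the worktop, the medium cap's upper edge 72 mm, the large cap's 89 mm. Origin: centre of its foot. Beyond x = 0.57 m wall cabinets hang 0.56 m above the worktop
- mat: round woven mat with a red pattern and dark green centre, fixed, 200 mm across, 9 mm thick, lying flat on the worktop. Origin: centre of its underside
- burner: front right burner, fixed: slotted aluminium ring 54 mm across, 14 mm high, on a flat burner head 72 mm across, top 22 mm above the worktop. Origin: centre of the ring's underside, z up. The recess for the cap's rib is 46 mm across, 9 mm deep. Nothing higher than its head stands within 100 mm of its axis; 130 mm to its left are two stacked pan supports, 105 mm high
- mug: striped mug, 86 mm across (120 mm with its handle), 90 mm high, on the blue mat at the back; leave alone
- pepper_mill: wooden pepper mill, 160 mm high, 58 mm across; leave alone
- egg_timer: cream and teal egg timer, 61 mm across, 55 mm high; leave alone
- seasoning_jar: green and white seasoning jar, 54 mm across, 90 mm high, by the front right corner of the hob; leave alone
- gas_lighter: red gas lighter, 217 mm long, 20 mm high, lying along the front edge of the hob; leave alone
- garlic: garlic bulb, 56 mm, near the front edge of the worktop; leave alone
- fish_tin: round tin, 86 mm across, 40 mm high, at the back; leave alone
- cap_medium_top (a point): centre of the medium cap's top side, where to press. Lying top up on the mat the cap rests on its rib: origin 7 mm, rim 7 to 15 mm above the mat. Pinched at the edge, tilted 45 degrees with the top side facing upward and its lower edge on the mat, it falls flat when let go
- burner_rim (a point): centre of the ring's rim, 36 mm above the worktop. Three small sprung balls in the recess grip the medium cap's rib: set down, the cap stops about 4 mm high; pressed at its centre with about 8 N it clips home, the underside of its disc level on the rim

How it is judged (in metres and radians):
On the way, in this order (a step that is already met when the one before it is completed fails the run):
1. the small cap and the medium cap both lie flat on the woven mat, top side up, let go of (horizontal distance between each of cap_small, cap_medium and mat below 0.085 m and z of each of cap_small, cap_medium in the frame of mat below 0.022 m and angle between each of cap_small, cap_medium's own z axis and vertical below 0.12 rad and contact force between the fingers and cap_small below 0.05 N and linear speed of each of cap_small, cap_medium below 0.03 m/s and contact force between the fingers and cap_medium below 0.05 N), for 0.2 s.
2. the medium cap is pressed home on the front right burner: the fingers touch it while it is fully down and level (horizontal distance between cap_medium and burner below 0.003 m and z of cap_medium in the frame of burner between 0.0125 and 0.0152 m and angle between cap_medium's own z axis and vertical below 0.03 rad and contact force between the fingers and cap_medium above 2 N), for 0.1 s.
At the end, for the whole second after the job is handed in: Medium cap home on the front right burner: within 3 mm of its axis, at most 1.2 mm above the rim, tilt under 0.03 rad, at rest, released; small cap flat (0.12 rad), top up, released on the mat, centre within 85 mm of the mat's; large cap within 20 mm of its start (horizontal distance between cap_medium and burner below 0.003 m and z of cap_medium in the frame of burner between 0.0125 and 0.0152 m and angle between cap_medium's own z axis and vertical below 0.03 rad and contact force between the fingers and cap_medium below 0.05 N and linear speed of cap_medium below 0.01 m/s and horizontal distance between cap_small and mat below 0.085 m and z of cap_small in the frame of mat below 0.022 m and angle between cap_small's own z axis and vertical below 0.12 rad and contact force between the fingers and cap_small below 0.05 N and linear speed of cap_small below 0.03 m/s and distance of cap_large from where it was at the start of the episode below 0.02 m); the robot touches nothing.
It fails at once if a bystander (mug, pepper mill, egg timer, jars, lighter, garlic, tin) is moved more than 30 mm or tipped over (distance of any of mug, pepper_mill, egg_timer, seasoning_jar, gas_lighter, garlic, fish_tin from where it was at the start of the episode above 0.03 m or angle between any of mug, pepper_mill, egg_timer, seasoning_jar, gas_lighter, garlic, fish_tin's own z axis and vertical above 0.5 rad).
It fails at once if the large cap is moved more than 30 mm (distance of cap_large from where it was at the start of the episode above 0.03 m).
It also fails if it takes over 72 s, if anything falls off the work surface, if the arm or the gripper's body presses on something with over 40 N, if the wrist force passes 120 N, or if a joint passes its speed limit or range.

## Working session

There is one attempt and no reset: what is moved stays moved. The work goes in short steps, Python scripts to look and compute and a shell command to move; the robot and the scene stay as the last step left them, time stands still between calls to the robot, and variables do not carry over. Pictures are saved under pics/ and viewed, at most 10 in all, crops included, and the job is handed in when it is done.

```bash
ls; mkdir -p pics; cat > h.py <<'E'
import numpy as np,cv2
from rig import env
from scipy.spatial.transform import Rotation as R
def snap(n,f):
    c=env.calibration(n);p,d=env.capture(n)
    cv2.imwrite(f'pics/{f}.png',p[:,:,::-1]);np.savez(f'pics/{f}.npz',d=d,K=c['K'],T=c['pose'],p=p)
def load(f): return np.load(f'pics/{f}.npz')
def cloud(f):
    z=load(f);d=z['d'];v,u=np.indices(d.shape);K=z['K']
    P=np.stack([(u-K[0,2])/K[0,0]*d,(v-K[1,2])/K[1,1]*d,d],-1)
    return P@z['T'][:3,:3].T+z['T'][:3,3]
def tool():
    s=env.sense();return np.array(s['position']),R.from_rotvec(s['eef_rot']).as_matrix(),s
E
python3 - <<'E'
from h import *
snap('top','top0');snap('side','side0')
a=cv2.imread('pics/top0.png');print(env.sense())
for n in('top','side'):print(env.calibration(n))
E
```

```text
pics
rig.py
shift.py
{'t': 0.1, 'joint_pos': array([ 1.06741102e+00,  3.00405315e-01,  1.52150736e+00, -2.00635558e-05,
        1.32071299e+00, -6.66133368e-02]), 'joint_vel': array([-0.00160257, -0.00260596, -0.00348308,  0.00086624,  0.00128279,
        0.00048203]), 'joint_efforts': array([ 2.49560166e-03, -5.32638717e+01, -3.53284192e+01,  7.10126921e-02,
        2.33927235e-02, -5.76605294e-05]), 'position': array([232.55966484, 498.15419524, 204.95360413]), 'eef_rot': array([-6.80572730e-01, -3.06671080e+00,  1.56564697e-03]), 'ft_force': array([-0.23746771,  0.42344959,  0.56715834]), 'moment': array([-0.02176098, -0.01087173, -0.0408355 ]), 'grasp_force': 0.0, 'opening': 93.7977800329773}
{'K': array([[500.02124919,   0.        , 279.70793965],
       [  0.        , 500.02124919, 203.1226696 ],
       [  0.        ,   0.        ,   1.        ]]), 'pose': array([[ 1.88797825e-01, -8.96605910e-01,  4.00566130e-01,
        -5.62543745e+01],
       [-9.82009984e-01, -1.73801396e-01,  7.38204956e-02,
        -1.03456049e+02],
       [ 3.43105993e-03, -4.07297088e-01, -9.13289281e-01,
         1.45196497e+03],
       [ 0.00000000e+00,  0.00000000e+00,  0.00000000e+00,
         1.00000000e+00]])}
{'K': array([[529.14053292,   0.        , 289.32720349],
       [  0.        , 529.14053292, 215.21891196],
       [  0.        ,   0.        ,   1.        ]]), 'pose': array([[-9.98110679e-01, -3.96650264e-02,  4.69228973e-02,
         4.91581935e+02],
       [-6.14174169e-02,  6.22665555e-01, -7.80074040e-01,
         1.06476868e+03],
       [ 1.72438547e-03, -7.81482112e-01, -6.23925264e-01,
         8.94637989e+02],
       [ 0.00000000e+00,  0.00000000e+00,  0.00000000e+00,
         1.00000000e+00]])}
```
View pics/top0.png

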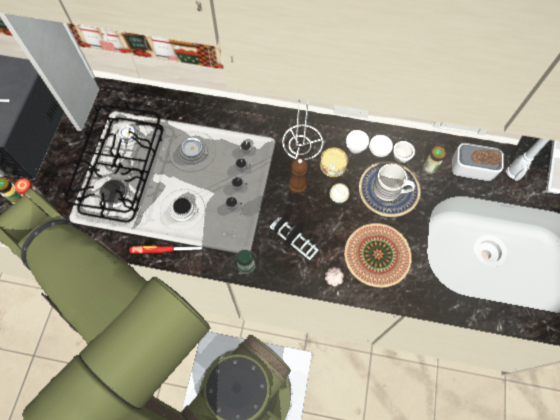

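View pics/side0.png

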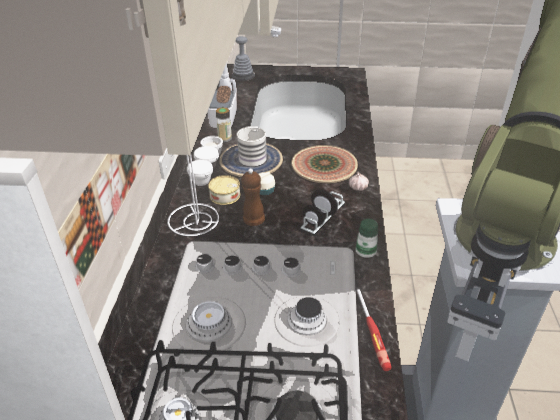

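```bash
python3 - <<'E'
from h import *
C=cloud('top0');S=cloud('side0')
for u,v in [(182,206),(378,254),(293,240),(245,262),(335,277),(299,175)]: print('top',u,v,C[v,u].round(1))
for u,v in [(308,308),(325,163),(322,205),(311,218),(253,185)]: print('side',u,v,S[v,u].round(1))
# crop
a=cv2.imread('pics/top0.png')[205:270,255:335];b=cv2.imread('pics/side0.png')[180:245,285:365]
cv2.imwrite('pics/c1.png',np.vstack([cv2.resize(x,(720,300*0+295),interpolation=cv2.INTER_CUBIC) for x in(a,b)]))
# mat red ring fit: points z 5-15 near mat
for n,X in(('t',C),('s',S)):
    c=X[254,378] if n=='t' else X[163,325]
    m=(np.hypot(X[...,0]-c[0],X[...,1]-c[1])<130)&(X[...,2]>5)&(X[...,2]<14)
    p=X[m][:,:2].astype(np.float32);print(n,m.sum(),cv2.minEnclosingCircle(p),np.median(X[m][:,2]))
# cap_small points
    c=C[206,182]
    m=(np.hypot(X[...,0]-c[0],X[...,1]-c[1])<60)&(X[...,2]>39)&(X[...,2]<60)
    p=X[m];print('small',n,m.sum(),cv2.minEnclosingCircle(p[:,:2].astype(np.float32)),np.median(p[:,2]))
    c=C[240,293]
    m=(np.hypot(X[...,0]-c[0],X[...,1]-c[1])<140)&(X[...,2]>46)&(X[...,2]<100)
    print(m.sum());print(X[m][::max(1,m.sum()//60)].round(0).tolist())
E
```

```text
top 182 206 [494.1 302.9  45.3]
top 378 254 [ 467.5 -310.4    9.7]
top 293 240 [453.1 -51.1  36.6]
top 245 262 [343.6  68.9  88.1]
top 335 277 [ 360.8 -190.7   47.5]
top 299 175 [629.8 -35.  119.3]
side 308 308 [496.9 313.6  45.5]
side 325 163 [ 464.9 -306.9    7.9]
side 322 205 [472.2 -40.5  49.3]
side 311 218 [499.5   4.7  40.5]
side 253 185 [647.4  -9.5 127.5]
t 2940 ((467.8245544433594, -310.6896057128906), 129.6054229736328) 8.786208739578
small t 215 ((495.13360595703125, 307.31561279296875), 28.24029541015625) 44.717820782768285
274
[[513.0, -12.0, 64.0], [506.0, -10.0, 73.0], [517.0, -21.0, 52.0], [506.0, -10.0, 65.0], [502.0, 1.0, 60.0], [504.0, -11.0, 63.0], [501.0, 4.0, 56.0], [494.0, -9.0, 78.0], [509.0, -19.0, 46.0], [490.0, -4.0, 77.0], [503.0, -14.0, 49.0], [489.0, -1.0, 69.0], [498.0, -12.0, 54.0], [486.0, -2.0, 69.0], [497.0, -12.0, 48.0], [489.0, 11.0, 48.0], [485.0, -2.0, 65.0], [491.0, -58.0, 78.0], [495.0, -70.0, 71.0], [480.0, -0.0, 69.0], [481.0, -53.0, 90.0], [489.0, -65.0, 78.0], [478.0, 9.0, 62.0], [482.0, -3.0, 57.0], [478.0, -57.0, 92.0], [492.0, -68.0, 63
[... 1756 characters left out ...]
.0], [472.0, -40.0, 56.0], [449.0, -38.0, 59.0], [475.0, -43.0, 50.0], [452.0, -34.0, 59.0], [506.0, -13.0, 69.0], [462.0, -39.0, 51.0], [439.0, -34.0, 56.0], [498.0, 1.0, 77.0], [457.0, -33.0, 52.0], [433.0, -34.0, 53.0], [495.0, -3.0, 71.0], [451.0, -30.0, 52.0], [516.0, -12.0, 59.0], [493.0, -1.0, 69.0], [438.0, -31.0, 49.0], [506.0, -6.0, 61.0], [483.0, 3.0, 69.0], [508.0, -6.0, 58.0], [485.0, 6.0, 69.0], [505.0, -5.0, 55.0], [482.0, 10.0, 69.0], [505.0, -3.0, 53.0], [482.0, 5.0, 61.0], [503.0, 2.0, 55.0], [480.0, 8.0, 60.0], [500.0, 7.0, 55.0], [477.0, 11.0, 60.0], [495.0, 9.0, 54.0], [472.0, 10.0, 56.0], [482.0, 8.0, 51.0], [487.0, 12.0, 50.0], [489.0, 11.0, 46.0], [368.0, 60.0, 88.0]]
```

View pics/c1.png

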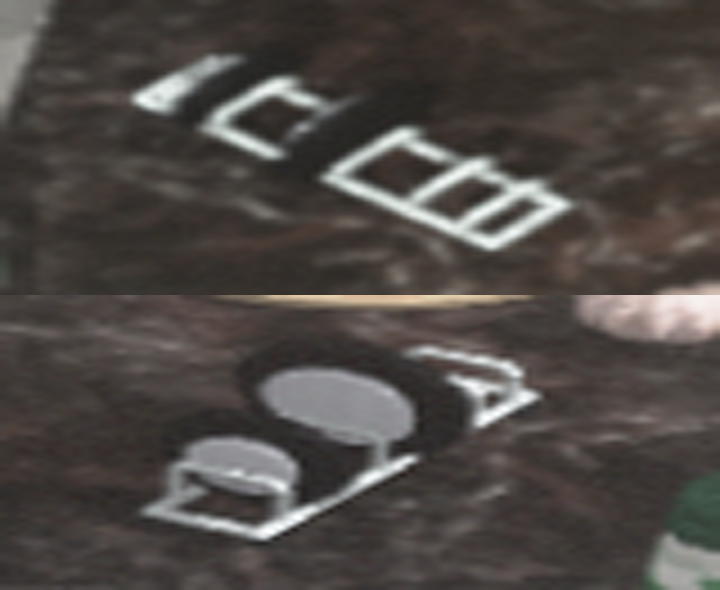

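```bash
cat >> h.py <<'E'
def go(x,y,z,yaw=None):
    "print the shift in tool axes to the world target; yaw = wanted world angle of tool y axis"
    p,M,s=tool();d=M.T@(np.array([x,y,z])-p)
    a=np.arctan2(M[1,1],M[0,1])
    t=0 if yaw is None else (lambda q:(q+np.pi/2)%np.pi-np.pi/2)(-(yaw-a))
    print('tcp',p.round(1),'yaxis deg',np.degrees(a).round(1),'shift',d.round(1),'turn',round(t,3),'j6',s['joint_pos'][5].round(2),'t',s['t'])
E
python3 - <<'E'
from h import *
go(495,308,200,np.radians(63))
p,M,s=tool();c=env.calibration('wrist')
print(M.round(3));print((M.T@(c['pose'][:3,3]-p)).round(1),(M.T@c['pose'][:3,:3]).round(3),c['K'][0])
E
```

```text
tcp [232.6 498.2 205. ] yaxis deg 65.0 shift [-318.2  -61.3    5. ] turn 0.034 j6 -0.07 t 0.1
[[-0.906  0.423 -0.   ]
 [ 0.423  0.906 -0.001]
 [ 0.    -0.001 -1.   ]]
[  71.1    0.8 -179.8] [[ 0.    -0.97  -0.245]
 [ 1.     0.     0.001]
 [-0.    -0.245  0.97 ]] [373.77044113   0.         277.16332367]
```

The rows are not in the units I measure in: shifts go in m. I convert before sending: -318 mm is -0.318, -61 mm is -0.061.

```bash
python3 shift.py '[[-0.318,-0.061,0.005,0],[-0.318,-0.061,0.005,0],[-0.318,-0.061,0.005,0],[-0.318,-0.061,0.005,0],[-0.318,-0.061,0.005,0]]'; python3 - <<'E'
from h import *
go(495,308,110)
E
```

```text
t: 0.6
position: [436.5, 350.3, 201.4]
eef_rot: [-0.68, -3.067, 0.0]
ft_force: [0.3, 0.4, 0.1]
opening: 93.9
grasp_force: 0.0
tcp [436.5 350.3 201.4] yaxis deg 65.0 shift [-70.9 -13.6  91.4] turn 0 j6 -0.52 t 0.6
```

```bash
python3 shift.py '[[-0.04,-0.01,0.03,0],[-0.068,-0.013,0.07,0],[-0.068,-0.013,0.09,0],[-0.068,-0.013,0.09,0]]'; python3 - <<'E'
from h import *
snap('wrist','w1');C=cloud('w1')
m=(np.hypot(C[...,0]-495,C[...,1]-308)<60)&(C[...,2]>39.5)&(C[...,2]<55)
p=C[m];print(m.sum(),cv2.minEnclosingCircle(p[:,:2].astype(np.float32)),p.mean(0),np.percentile(p[:,2],[5,50,95]))
for z0,z1 in((32,39),(18,26)):
  m=(np.hypot(C[...,0]-495,C[...,1]-308)<80)&(C[...,2]>z0)&(C[...,2]<z1)
  p=C[m];print(z0,m.sum(),cv2.minEnclosingCircle(p[:,:2].astype(np.float32)))
go(495,308,38)
E
```

```text
t: 1.0
position: [490.4, 309.9, 108.3]
eef_rot: [-0.682, -3.062, 0.006]
ft_force: [-0.3, 0.7, -0.3]
opening: 93.8
grasp_force: 0.0
4606 ((496.50885009765625, 309.31890869140625), 27.07158088684082) [495.4200263  309.7060885   44.63559028] [43.32192441 44.68107489 45.8659901 ]
32 178 ((497.6587219238281, 310.0333251953125), 28.195730209350586)
18 2298 ((498.7323913574219, 307.6761474609375), 42.7445068359375)
tcp [490.8 310.9 110.7] yaxis deg 65.0 shift [-5.1 -0.7 72.7] turn 0 j6 -0.63 t 1.05
```

View pics/w1.png

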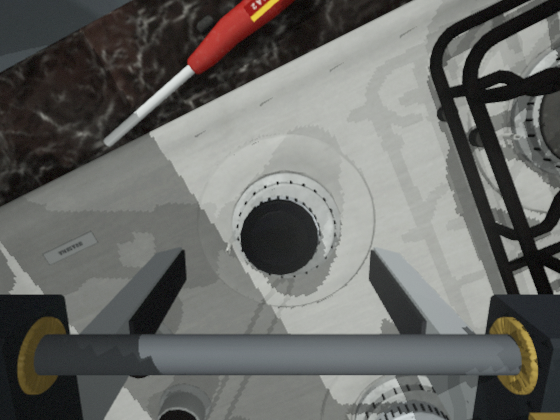

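Converted, -5 mm is -0.005, 1 mm is 0.001.

```bash
python3 shift.py '[[-0.005,0.001,0.04,0],[-0.005,0.001,0.06,0],[-0.005,0.001,0.06,0],[-0.005,0.001,0.06,0]]'; python3 - <<'E'
from h import *
go(496,309.5,38)
E
```

```text
t: 1.45
position: [496.7, 310.9, 53.5]
eef_rot: [0.679, 3.066, 0.002]
ft_force: [0.3, -0.2, 1.2]
opening: 93.5
grasp_force: 0.0
tcp [496.7 310.9  53.5] yaxis deg 65.0 shift [ 0.  -1.6 15.5] turn 0 j6 -0.64 t 1.45
```

```bash
python3 shift.py '[[0,-0.0016,0.015,0],[0,-0.0016,0.015,0],[0,-0.0016,0.015,0]]' 40 15;python3 shift.py '[[0,0,0,0],[0,0,0,0],[0,0,0,0],[0,0,0,0]]' 
```

```text
t: 1.75
position: [496.1, 309.1, 38.3]
eef_rot: [0.68, 3.066, 0.002]
ft_force: [0.2, 1.6, -0.5]
opening: 73.4
grasp_force: 0.0
t: 2.15
position: [495.9, 308.8, 37.3]
eef_rot: [0.68, 3.066, 0.001]
ft_force: [-1.1, 0.2, 6.6]
opening: 53.3
grasp_force: 15.0
```

Converted, -30 mm is -0.03, -120 mm is -0.12.

```bash
python3 shift.py '[[0,0,-0.03,0],[0,0,-0.08,0],[0,-0.02,-0.12,0],[0,-0.07,-0.12,0],[0,-0.12,-0.12,0]]'; python3 - <<'E'
from h import *
go(517,-334,150)
E
```

```text
t: 2.65
position: [444.2, 199.0, 157.2]
eef_rot: [0.679, 3.066, 0.001]
ft_force: [0.3, -0.1, -1.2]
opening: 53.8
grasp_force: 15.0
tcp [444.2 199.  157.2] yaxis deg 65.0 shift [-290.9 -452.5    7.1] turn 0 j6 -0.79 t 2.65
```

```bash
python3 shift.py '[[-0.127,-0.208,0.007,0],[-0.127,-0.208,0.007,0],[-0.127,-0.208,0.007,0],[-0.127,-0.208,0.007,0],[-0.127,-0.208,0.007,0]]';python3 shift.py '[[-0.158,-0.246,0.007,0],[-0.158,-0.246,0.007,0],[-0.158,-0.246,0.007,0],[-0.158,-0.246,0.007,0],[-0.158,-0.246,0.007,0]]'; python3 - <<'E'
from h import *
go(517,-334,60);snap('wrist','w2');go(517,-334,60)
C=cloud('w2');m=(C[...,2]>5)&(C[...,2]<14)&(np.hypot(C[...,0]-467,C[...,1]+310)<125)
print(m.sum());v,u=np.where(m);print(u.min(),u.max(),v.min(),v.max())
E
```

```text
t: 3.15
position: [471.7, -44.6, 149.7]
eef_rot: [0.681, 3.067, -0.0]
ft_force: [0.7, 0.9, -0.1]
opening: 53.1
grasp_force: 15.0
t: 3.65
position: [505.1, -292.1, 143.5]
eef_rot: [-0.681, -3.067, -0.0]
ft_force: [0.6, 1.3, -0.4]
opening: 53.5
grasp_force: 15.0
tcp [ 505.1 -292.1  143.5] yaxis deg 65.0 shift [-28.5 -32.9  83.5] turn 0 j6 -1.72 t 3.65
tcp [ 505.  -298.1  143. ] yaxis deg 64.8 shift [-26.1 -27.2  83. ] turn 0 j6 -1.73 t 3.7
38384
122 360 47 283
```

View pics/w2.png

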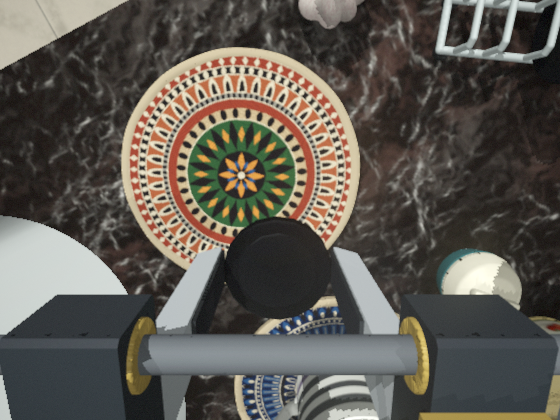

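```bash
cat >> h.py <<'E'
def ray(f,u,v,z):
    q=load(f);K=q['K'];T=q['T'];d=T[:3,:3]@np.linalg.inv(K)@[u,v,1.];o=T[:3,3];return o+d*(z-o[2])/d[2]
E
python3 - <<'E'
from h import *
print('mat',ray('w2',241,175,9),ray('top0',378,254.5,9),ray('side0',325,163,9))
for f in('top0','side0'):
  C=cloud(f);m=(C[...,2]>60)&(C[...,2]<100)&(C[...,0]>540)&(C[...,0]<760)&(C[...,1]<-230)&(C[...,1]>-420)
  print(m.sum(),C[m].min(0) if m.any() else 0,C[m].max(0) if m.any() else 0)
go(514,-330,40)
E
```

```text
mat [ 467.76733381 -307.30090026    9.        ] [ 466.15406503 -310.68982861    9.        ] [ 464.92984735 -305.21228622    9.        ]
429 [ 644.0030078  -386.04055162   60.05619785] [ 733.30303649 -268.53133643   99.97080434]
606 [ 646.42704366 -359.99386222   60.05927736] [ 731.20671851 -261.68346694   99.84979269]
tcp [ 505.  -298.1  143. ] yaxis deg 64.8 shift [-21.7 -24.8 103. ] turn 0 j6 -1.73 t 3.7
```

```bash
python3 shift.py '[[-0.022,-0.025,0.04,0],[-0.022,-0.025,0.08,0],[-0.022,-0.025,0.103,0],[-0.022,-0.025,0.103,0]]'; python3 - <<'E'
from h import *
go(515,-330,18)
E
```

```text
t: 4.1
position: [512.9, -320.9, 37.0]
eef_rot: [-0.68, -3.061, -0.004]
ft_force: [0.2, -0.2, -0.5]
opening: 53.7
grasp_force: 15.0
tcp [ 512.9 -320.9   37. ] yaxis deg 64.9 shift [-5.9 -7.4 18.9] turn 0 j6 -1.75 t 4.1
```

```bash
python3 shift.py '[[-0.004,-0.007,0.012,0],[-0.004,-0.007,0.018,0],[-0.004,-0.007,0.018,0],[-0.004,-0.007,0.018,0]]';
```

```text
t: 4.5
position: [515.6, -330.1, 23.4]
eef_rot: [0.68, 3.066, -0.001]
ft_force: [0.2, -0.1, -1.2]
opening: 53.4
grasp_force: 15.0
```

```bash
python3 shift.py '[[0,0,0.005,0],[0,0,0.005,0],[0,0,0.005,0]]'; python3 shift.py '[[0,0,0,0],[0,0,0,0],[0,0,0,0],[0,0,0,0]]' 85;
```

```text
t: 4.8
position: [515.4, -329.9, 17.7]
eef_rot: [-0.681, -3.067, -0.0]
ft_force: [-0.1, 0.1, -1.3]
opening: 53.2
grasp_force: 15.0
t: 5.2
position: [515.4, -330.0, 17.7]
eef_rot: [0.681, 3.067, -0.0]
ft_force: [0.6, 0.1, -0.4]
opening: 82.0
grasp_force: 0.0
```

Converted, -150 mm is -0.15, -130 mm is -0.13.

```bash
python3 shift.py '[[0,0,-0.03,0],[0,0,-0.08,0],[0,0,-0.13,0],[0.01,0.03,-0.15,0],[0.025,0.08,-0.15,0]]' ; python3 - <<'E'
from h import *
go(492,0,165)
E
```

```text
t: 5.7
position: [527.0, -250.4, 171.3]
eef_rot: [0.684, 3.06, -0.003]
ft_force: [1.8, 0.5, -1.4]
opening: 84.7
grasp_force: 0.0
tcp [ 527.  -250.4  171.3] yaxis deg 64.8 shift [138.3 211.7   5.3] turn 0 j6 -1.64 t 5.7
```

Converted, 208 mm is 0.208, 138 mm is 0.138.

```bash
python3 shift.py '[[0.138,0.208,0.005,0],[0.138,0.208,0.005,0],[0.138,0.208,0.005,0],[0.138,0.208,0.005,0],[0.138,0.208,0.005,0]]' 40;python3 shift.py '[[0,0,0,0],[0,0,0,0],[0,0,0,0]]' ; python3 - <<'E'
from h import *
go(492,0,165);snap('wrist','w3');C=cloud('w3')
P=C[(C[...,2]>47)&(C[...,2]<97)&(np.hypot(C[...,0]-480,C[...,1]+25)<85)]
for lo,hi,n in((-25,30,'med'),(-90,-28,'large')):
    q=P[(P@[.42,.91,0]-480*.42>lo)&(P@[.42,.91,0]-480*.42<hi)]
    print(n,len(q),q.min(0).round(1),q.max(0).round(1),q.mean(0).round(1))
    for z in range(48,95,4):
        r=q[(q[:,2]>=z)&(q[:,2]<z+4)]
        if len(r)>20:
            c,e=cv2.PCACompute(r[:,:2].astype(np.float32),None)
            print(z,len(r),c.round(1),np.degrees(np.arctan2(e[0,1],e[0,0])).round(1),np.ptp((r[:,:2]-c)@e[0]).round(1),np.ptp((r[:,:2]-c)@e[1]).round(1))
E
```

```text
t: 6.2
position: [488.5, -0.4, 162.8]
eef_rot: [0.681, 3.066, 0.0]
ft_force: [1.2, 0.7, -0.1]
opening: 48.0
grasp_force: 0.0
t: 6.5
position: [489.4, -3.1, 162.7]
eef_rot: [0.682, 3.066, -0.0]
ft_force: [0.4, -0.8, 0.2]
opening: 39.7
grasp_force: 0.0
tcp [489.4  -3.1 162.7] yaxis deg 64.9 shift [-1.1  3.9 -2.3] turn 0 j6 -1.21 t 6.5
med 1163 [466.8 -20.4  47. ] [523.   15.   73.8] [492.4   0.8  62.5]
48 108 [[489.    4.1]] -28.9 61.3 15.9
52 165 [[492.3   4. ]] -24.8 59.0 17.8
56 187 [[493.1   3.8]] -23.3 54.8 17.6
60 132 [[489.1  -0.5]] -31.3 50.3 9.1
64 151 [[491.7  -0.6]] -30.1 42.4 8.3
68 336 [[494.4  -1.9]] -30.0 33.3 8.0
72 69 [[495.3  -2.5]] -25.0 15.7 7.5
large 1849 [432.6 -68.   47.1] [497.9 -25.5  90.6] [464.3 -41.1  75.4]
48 44 [[459.5 -36.6]] -26.7 70.4 12.5
52 57 [[452.9 -32.6]] -20.5 62.9 15.0
56 68 [[455.2 -33.6]] -25.0 69.2 12.4
60 111 [[459.  -35.8]] -25.3 63.7 13.0
64 141 [[460.7 -36.7]] -24.5 63.1 12.2
68 294 [[466.  -39.3]] -25.5 69.1 18.2
72 222 [[465.8 -39.3]] -23.8 64.6 19.1
76 135 [[460. -41.]] -31.1 60.1 8.1
80 179 [[463.9 -43.1]] -30.7 52.5 7.9
84 360 [[468.2 -45.8]] -31.0 41.1 8.1
88 226 [[468.9 -46.7]] -29.6 25.4 7.9
```

View pics/w3.png

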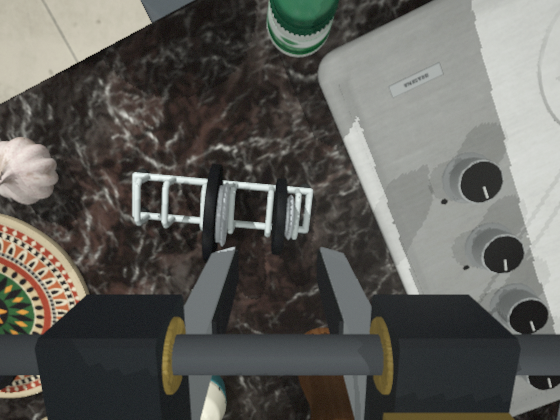

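```bash
python3 - <<'E'
from h import *
go(495,-2,62,np.radians(60))
E
python3 shift.py '[[-0.003,0.003,0.02,0.085],[-0.003,0.003,0.05,0.085],[-0.003,0.003,0.065,0.085],[-0.003,0.003,0.065,0.085],[-0.003,0.003,0.065,0.085]]' ; python3 - <<'E'
from h import *
go(495,-2,61.5,np.radians(60))
E
```

```text
tcp [489.4  -3.4 162.6] yaxis deg 64.9 shift [ -4.5   3.6 100.6] turn 0.085 j6 -1.21 t 6.55
t: 7.05
position: [493.5, -1.6, 98.1]
eef_rot: [0.812, 3.035, -0.0]
ft_force: [1.0, 0.5, 0.2]
opening: 39.9
grasp_force: 0.0
tcp [493.5  -1.6  98.1] yaxis deg 60.0 shift [-1.5  0.4 36.6] turn 0.0 j6 -1.13 t 7.05
```

```bash

python3 shift.py '[[-0.001,0,0.02,0],[-0.001,0,0.036,0],[-0.001,0,0.036,0],[-0.001,0,0.036,0]]'; python3 shift.py '[[0,0,0,0],[0,0,0,0],[0,0,0,0],[0,0,0,0],[0,0,0,0]]' 2 25; python3 - <<'E'
from h import *
go(495,-2,61.5,np.radians(60))
E
```

```text
t: 7.45
position: [494.6, -1.6, 62.8]
eef_rot: [0.811, 3.034, 0.0]
ft_force: [-0.9, -0.4, -0.1]
opening: 39.8
grasp_force: 0.0
t: 7.95
position: [494.1, -1.3, 61.8]
eef_rot: [0.81, 3.035, -0.0]
ft_force: [-0.1, -0.2, 1.6]
opening: 7.7
grasp_force: 24.7
tcp [494.1  -1.3  61.8] yaxis deg 60.1 shift [-1.1 -0.1  0.3] turn 0.002 j6 -1.13 t 7.95
```

```bash

python3 shift.py '[[0,0,-0.02,0],[0,0,-0.06,0],[0,0,-0.11,0],[0,0,-0.11,0]]'; python3 - <<'E'
from h import *
go(421,-318,130)
E
```

```text
t: 8.35
position: [496.4, -1.4, 177.5]
eef_rot: [0.808, 3.026, 0.003]
ft_force: [0.4, -0.3, -2.3]
opening: 7.7
grasp_force: 24.8
tcp [496.4  -1.4 177.5] yaxis deg 60.1 shift [ -92.  -312.2   47. ] turn 0 j6 -1.13 t 8.35
```

```bash

python3 shift.py '[[-0.06,-0.23,0,0],[-0.06,-0.23,0,0],[-0.06,-0.23,0,0],[-0.06,-0.23,0,0],[-0.06,-0.23,0,0]]'; python3 - <<'E'
from h import *
go(421,-318,90)
E
```

```text
t: 8.85
position: [430.1, -232.8, 171.0]
eef_rot: [-0.812, -3.034, 0.0]
ft_force: [1.0, -0.2, -1.4]
opening: 7.9
grasp_force: 25.0
tcp [ 430.1 -232.8  171. ] yaxis deg 60.0 shift [-34.6 -78.3  81. ] turn 0 j6 -1.62 t 8.85
```

```bash

python3 shift.py '[[-0.034,-0.078,0,0],[-0.034,-0.078,0.03,0],[-0.034,-0.078,0.06,0],[-0.034,-0.078,0.08,0],[-0.034,-0.078,0.08,0]]'; python3 - <<'E'
from h import *
go(421,-318,64);snap('wrist','w4');go(421,-318,64)
E
```

```text
t: 9.35
position: [420.5, -314.2, 88.4]
eef_rot: [-0.81, -3.03, -0.004]
ft_force: [-0.3, 0.9, -0.1]
opening: 7.3
grasp_force: 25.0
tcp [ 420.5 -314.2   88.4] yaxis deg 60.1 shift [-2.4 -3.  24.4] turn 0 j6 -1.76 t 9.35
tcp [ 421.4 -314.7   90.5] yaxis deg 60.1 shift [-1.3 -3.1 26.5] turn 0 j6 -1.76 t 9.4
```

View pics/w4.png

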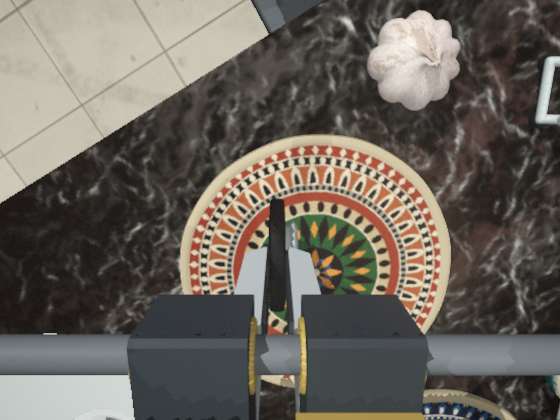

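```bash

python3 shift.py '[[0,-0.002,0.015,0],[0,-0.002,0.025,0],[0,-0.002,0.025,0],[0,-0.002,0.025,0]]';python3 shift.py '[[0,0,0,0],[0,0,0,0]]'
```

```text
t: 9.8
position: [421.3, -316.9, 67.3]
eef_rot: [0.81, 3.035, -0.0]
ft_force: [0.3, 0.1, -0.7]
opening: 7.7
grasp_force: 25.0
t: 10.0
position: [421.3, -317.0, 67.2]
eef_rot: [0.81, 3.035, -0.001]
ft_force: [0.8, -0.5, -0.4]
opening: 7.4
grasp_force: 25.0
```

Feel for the mat.

```bash

python3 shift.py '[[0,0,0.002,0],[0,0,0.002,0],[0,0,0.002,0]]' - 12;python3 shift.py '[[0,0,0.001,0],[0,0,0.001,0],[0,0,0.001,0]]';python3 shift.py '[[0,0,0.001,0],[0,0,0.001,0],[0,0,0.001,0]]'
```

```text
t: 10.3
position: [421.0, -316.9, 64.6]
eef_rot: [-0.81, -3.035, -0.0]
ft_force: [0.0, 0.2, -1.2]
opening: 8.2
grasp_force: 12.0
t: 10.6
position: [421.0, -316.9, 63.6]
eef_rot: [-0.81, -3.035, -0.0]
ft_force: [0.6, -1.1, -1.0]
opening: 7.8
grasp_force: 12.0
t: 10.9
position: [421.2, -317.1, 63.1]
eef_rot: [0.81, 3.035, -0.001]
ft_force: [-0.1, 0.6, 5.6]
opening: 7.6
grasp_force: 12.0
```

```bash

python3 shift.py '[[0,0.003,0,0],[0,0.008,0,0],[0,0.013,0.002,0],[0,0.018,0.005,0],[0,0.022,0.008,0]]' 52;python3 - <<'E'
from h import *
snap('wrist','w5');C=cloud('w5');p,M,s=tool()
print(p,s['opening'],s['ft_force'])
P=(C.reshape(-1,3)-p)@M
m=(abs(P[:,0])<45)&(abs(P[:,1])<60)&(C.reshape(-1,3)[:,2]>14)&(P[:,2]>-14)
print(m.sum(),P[m].min(0),P[m].max(0))
E
```

```text
t: 11.4
position: [432.2, -297.2, 54.2]
eef_rot: [-0.81, -3.035, -0.0]
ft_force: [0.4, -0.2, -0.3]
opening: 44.2
grasp_force: 0.0
[ 432.1885993  -296.76054286   53.74268787] 48.38320761761594 [ 1.00400845  0.88035652 -0.30034842]
6168 [-33.80928367 -33.13000133 -13.99078961] [29.85383335 34.65755215 39.34090303]
```

View pics/w5.png

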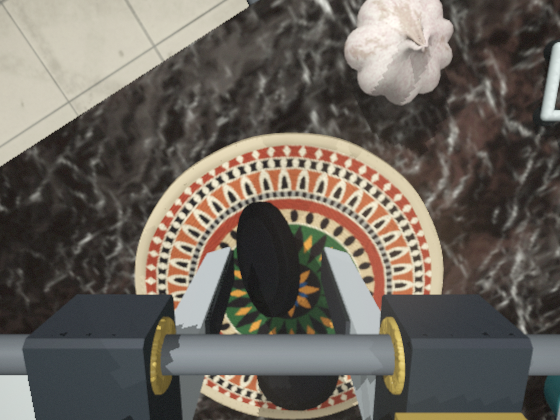

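```bash

python3 shift.py '[[0,0.002,0,0],[0,0.004,0,0],[0,0.007,0,0],[0,0.01,0,0]]' 70;python3 - <<'E'
from h import *
snap('wrist','w6');C=cloud('w6');p,M,s=tool()
print(p,s['opening'],s['ft_force'])
P=(C.reshape(-1,3)-p)@M;W=C.reshape(-1,3)
m=(abs(P[:,0]-10)<28)&(abs(P[:,1])<75)&(W[:,2]>20)&(W[:,2]<75)&(P[:,2]>3)
q=W[m];c=q.mean(0);n=np.linalg.svd(q-c,full_matrices=False)[2][2];print(m.sum(),c,n,M.T@n,q[:,2].max())
E
```

```text
t: 11.85
position: [437.1, -289.1, 54.7]
eef_rot: [0.811, 3.035, -0.0]
ft_force: [1.5, 0.0, 1.3]
opening: 70.0
grasp_force: 0.0
[ 437.22402788 -288.7435242    54.67464677] 69.86361506124524 [0.69406432 0.70010569 0.16234283]
7102 [ 436.15007209 -281.609876     24.85676799] [-0.01295513  0.00598305  0.99989818] [ 0.01411782 -0.00122632 -0.99989959] 27.495222317204338
```

View pics/w6.png

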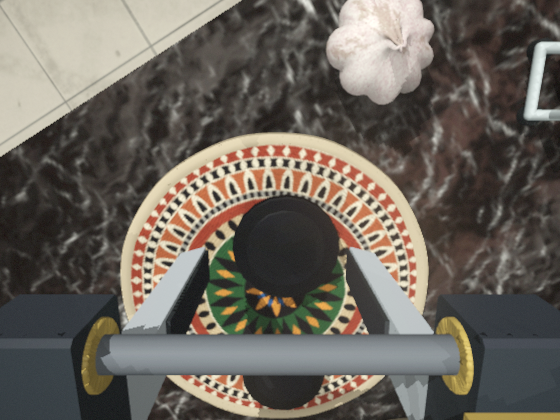

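```bash
cat >> h.py <<'E'
def disc(f,x,y,z0,z1,zp,rad=45):
    "circle seen at height zp: mask pixels of dark/above-plane points, project edge, fit circle"
    C=cloud(f);m=((np.hypot(C[...,0]-x,C[...,1]-y)<rad)&(C[...,2]>z0)&(C[...,2]<z1)).astype(np.uint8)
    c=max(cv2.findContours(m,0,cv2.CHAIN_APPROX_NONE)[0],key=cv2.contourArea)[:,0]
    E=np.array([ray(f,u,v,zp)[:2] for u,v in c])
    from scipy.optimize import least_squares
    r=least_squares(lambda q:np.hypot(*(E-q[:2]).T)-q[2],[x,y,30],loss='soft_l1',f_scale=.7)
    return r.x.round(2),np.median(abs(r.fun)).round(2),len(E)
E
python3 shift.py '[[0,0,-0.01,0],[0,0,-0.03,0],[0,0,-0.03,0]]' 94;python3 shift.py '[[0,0,0,0],[0,0,0,0],[0,0,0,0]]'; python3 - <<'E'
from h import *
print(disc('w6',437,-286,19,29,24))
snap('wrist','w7');print(disc('w7',437,-286,19,29,24),disc('w7',515,-330,19,29,24))
for f,n in(('t','top'),('s','side')):
    snap(n,f+'2');print(n,disc(f+'2',437,-286,19,29,24))
go(*disc('w7',437,-286,19,29,24)[0][:2],50)
E
```

```text
t: 12.2
position: [438.0, -290.0, 87.3]
eef_rot: [0.809, 3.032, -0.003]
ft_force: [-0.0, -0.2, -0.2]
opening: 90.5
grasp_force: 0.0
t: 12.5
position: [436.7, -289.0, 84.0]
eef_rot: [-0.81, -3.034, -0.001]
ft_force: [-0.2, 0.1, 0.6]
opening: 94.2
grasp_force: 0.0
(array([ 441.1 , -284.45,   31.48]), np.float64(0.19), 299)
(array([ 441.11, -284.39,   31.43]), np.float64(0.19), 266) (array([ 508.21, -324.58,   19.94]), np.float64(2.48), 141)
top (array([ 433.18, -281.98,   29.59]), np.float64(0.0), 2)
side (array([ 440.82, -283.13,   32.27]), np.float64(1.18), 50)
tcp [ 436.8 -289.1   84.2] yaxis deg 60.1 shift [-1.4  6.2 34.2] turn 0 j6 -1.7 t 12.65
```

Converted, 60 mm is 0.06, 50 mm is 0.05.

```bash
python3 shift.py '[[-0.0014,0.0062,0.02,0],[-0.0014,0.0062,0.05,0],[-0.0014,0.0062,0.06,0],[-0.0014,0.0062,0.06,0]]';python3 - <<'E'
from h import *
go(441.1,-284.4,14)
for f in('t2','s2'):
    C=cloud(f);m=(np.hypot(C[...,0]-515,C[...,1]+330)<20);print(m.sum(),np.percentile(C[m][:,2],[5,25,50,75,95]).round(1))
E
```

```text
t: 13.05
position: [440.6, -284.0, 23.5]
eef_rot: [-0.81, -3.033, -0.002]
ft_force: [-1.0, 0.3, 0.0]
opening: 93.7
grasp_force: 0.0
tcp [ 440.6 -284.    23.5] yaxis deg 60.1 shift [-0.6 -0.1  9.5] turn 0 j6 -1.69 t 13.05Traceback (most recent call last):
  File "<stdin>", line 4, in <module>
    return _quantile_unchecked(
        a, q, axis, out, overwrite_input, method, keepdims, weights)
    return _ureduce(a,
                    func=_quantile_ureduce_func,
    ...<5 lines>...
                    overwrite_input=overwrite_input,
                    method=method)
    r = func(a, **kwargs)
    result = _quantile(arr,
                       quantiles=q,
    ...<2 lines>...
                       out=out,
                       weights=wgt)
    slices_having_nans = np.isnan(arr[-1, ...])
                                  ~~~^^^^^^^^^
IndexError: index -1 is out of bounds for axis 0 with size 0
```

```bash
python3 - <<'E'
from h import *
for f in('s2','w7','w5'):
    C=cloud(f);m=(np.hypot(C[...,0]-515,C[...,1]+330)<23)&(C[...,2]<40)
    if m.sum()>20:
        q=C[m];c=q.mean(0);print(f,m.sum(),c.round(1),np.linalg.svd(q-c,full_matrices=False)[2][2].round(3),np.percentile(q[:,2],[5,50,95]).round(1))
E
python3 shift.py '[[-0.0006,0,0.008,0],[-0.0006,0,0.008,0],[-0.0006,0,0.008,0]]';python3 - <<'E'
from h import *
go(441.1,-284.4,14)
E
```

```text
s2 120 [ 514.9 -326.6   22.1] [-0.032  0.334  0.942] [ 7.8 24.7 28.1]
w7 631 [ 500.9 -322.7   22.1] [-0.393 -0.032  0.919] [ 8.  24.6 25.9]
w5 1790 [ 521.8 -333.9   24.4] [-0.223  0.119  0.967] [23.5 25.  26. ]
t: 13.35
position: [442.0, -285.0, 17.2]
eef_rot: [0.81, 3.035, -0.0]
ft_force: [0.4, 0.2, 0.8]
opening: 93.9
grasp_force: 0.0
tcp [ 442.  -285.    17.2] yaxis deg 60.1 shift [1.1 0.1 3.2] turn 0 j6 -1.69 t 13.35
```

```bash
python3 shift.py '[[0.001,0,0.003,0],[0.001,0,0.003,0],[0.001,0,0.003,0]]';python3 shift.py '[[0,0,0,0],[0,0,0,0],[0,0,0,0],[0,0,0,0],[0,0,0,0]]' 50 20; python3 shift.py '[[0,0,-0.02,0],[0,0,-0.06,0],[0,0,-0.11,0],[0,0,-0.11,0]]'; python3 - <<'E'
from h import *
p,M,s=tool();C=0
snap('wrist','w8');c=disc('w8',p[0],p[1],p[2]+3,p[2]+14,p[2]+10,40);print(c,p,M.T@(np.r_[c[0][:2],p[2]]-p))
go(500,309,130)
E
```

```text
t: 13.65
position: [440.9, -284.3, 13.7]
eef_rot: [0.81, 3.035, -0.0]
ft_force: [0.2, -0.9, 0.1]
opening: 94.5
grasp_force: 0.0
t: 14.15
position: [440.9, -284.3, 13.6]
eef_rot: [-0.81, -3.035, 0.0]
ft_force: [-0.1, 0.1, 0.7]
opening: 63.1
grasp_force: 20.0
t: 14.55
position: [443.0, -285.8, 129.6]
eef_rot: [0.808, 3.027, -0.006]
ft_force: [-0.0, -0.0, -2.8]
opening: 63.6
grasp_force: 20.0
(array([ 443.66, -285.04,   32.15]), np.float64(0.39), 445) [ 443.04863409 -285.80435827  129.59805523] [-1.49158682e-01  9.67348664e-01  2.96369235e-04]
tcp [ 442.  -285.1  126.3] yaxis deg 60.1 shift [245.8 543.9  -5.4] turn 0 j6 -1.69 t 14.6
```

```bash
python3 shift.py '[[0.082,0.226,-0.025,0],[0.082,0.226,-0.025,0],[0.082,0.226,-0.025,0],[0.082,0.226,-0.025,0],[0.082,0.226,-0.025,0]]';python3 - <<'E'
from h import *
go(557,274,140)
E
```

```text
t: 15.1
position: [481.9, -45.0, 147.5]
eef_rot: [-0.809, -3.034, 0.0]
ft_force: [0.4, -0.4, -1.3]
opening: 63.2
grasp_force: 20.0
tcp [481.9 -45.  147.5] yaxis deg 60.1 shift [ 93.7 314.1   7.5] turn 0 j6 -1.22 t 15.1
```

The rows are not in the units I measure in: shifts go in m. I convert before sending: 235 mm is 0.235, 70 mm is 0.07.

```bash
python3 shift.py '[[0.07,0.235,0.007,0],[0.07,0.235,0.007,0],[0.07,0.235,0.007,0],[0.07,0.235,0.007,0],[0.07,0.235,0.007,0]]';python3 shift.py '[[0.02,0.072,0.007,0],[0.02,0.072,0.007,0],[0.02,0.072,0.007,0]]';python3 shift.py '[[0,0,0,0],[0,0,0,0]]' ;python3 - <<'E'
from h import *
go(557,274,140)
p,M,s=tool();snap('wrist','w9')
for z in(p[2]+8,p[2]+10):
    c=disc('w9',p[0],p[1],p[2]+3,p[2]+14,z,40);print(c,M.T@(np.r_[c[0][:2],p[2]]-p))
E
```

```text
t: 15.6
position: [538.4, 193.4, 139.8]
eef_rot: [-0.809, -3.034, 0.002]
ft_force: [0.7, -0.6, -0.8]
opening: 63.3
grasp_force: 20.0
t: 15.9
position: [556.6, 266.2, 131.7]
eef_rot: [-0.805, -3.034, 0.003]
ft_force: [0.2, -0.7, -1.0]
opening: 63.2
grasp_force: 20.0
t: 16.1
position: [557.2, 262.5, 133.9]
eef_rot: [-0.811, -3.034, 0.001]
ft_force: [0.3, -0.0, -0.7]
opening: 62.7
grasp_force: 20.0
tcp [557.2 262.5 133.9] yaxis deg 60.1 shift [ 5.9  9.8 -6.2] turn 0 j6 -0.67 t 16.1
(array([558.61, 262.89,  32.46]), np.float64(0.41), 448) [-1.06487307  1.02167956 -0.00194228]
(array([557.88, 263.3 ,  32.09]), np.float64(0.4), 448) [-0.22766455  1.01265137 -0.00132308]
```

View pics/w9.png

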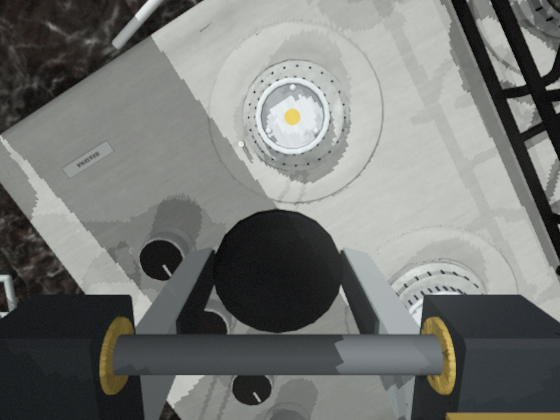

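```bash
cat >> h.py <<'E'
def rim(f,x,y):
    "ring rim (z 36): outer and hole circles from depth"
    from scipy.optimize import least_squares
    C=cloud(f);m=((np.hypot(C[...,0]-x,C[...,1]-y)<40)&(C[...,2]>33.)&(C[...,2]<40)).astype(np.uint8)
    cs,h=cv2.findContours(m,cv2.RETR_CCOMP,cv2.CHAIN_APPROX_NONE)
    for c in sorted(cs,key=cv2.contourArea)[-2:]:
        E=np.array([ray(f,u,v,36)[:2] for u,v in c[:,0]])
        r=least_squares(lambda q:np.hypot(*(E-q[:2]).T)-q[2],[x,y,25],loss='soft_l1',f_scale=.5);print('rim',r.x.round(2),np.median(abs(r.fun)).round(2),len(E))
E
python3 - <<'E'
from h import *
rim('w9',497,309);rim('w1',497,309)
go(557,274,52)
E
```

```text
rim [497.97 310.21  22.68] 0.24 226
rim [497.92 310.24  26.6 ] 0.33 248
rim [470.46 313.65   0.77] 0.11 6
rim [497.79 308.97  27.65] 0.41 133
tcp [557.4 262.5 134.2] yaxis deg 60.0 shift [ 6.   9.9 82.2] turn 0 j6 -0.67 t 16.15
```

Converted, 80 mm is 0.08, 60 mm is 0.06.

```bash
python3 shift.py '[[0.003,0.011,0.03,0],[0.003,0.011,0.06,0],[0.003,0.011,0.08,0],[0.003,0.011,0.08,0]]';python3 shift.py '[[0,0,0,0],[0,0,0,0]]' ;python3 - <<'E'
from h import *
p,M,s=tool();snap('wrist','w10');c=disc('w10',p[0],p[1],p[2]+3,p[2]+14,p[2]+10.4,40);print(p,c,M.T@(np.r_[c[0][:2],p[2]]-p))
rim('w10',498,310)
go(498,310.2,50)
E
```

```text
t: 16.55
position: [559.1, 273.1, 51.9]
eef_rot: [-0.811, -3.031, 0.005]
ft_force: [0.1, -1.0, -0.6]
opening: 63.4
grasp_force: 20.0
t: 16.75
position: [561.1, 274.5, 56.3]
eef_rot: [0.811, 3.033, 0.002]
ft_force: [-0.6, 0.3, -1.1]
opening: 63.1
grasp_force: 20.0
[561.13037658 274.47736913  56.32212986] (array([561.66, 275.33,  32.02]), np.float64(0.4), 452) [-0.03361504  1.00316837  0.00190311]
rim [498.07 310.17  22.5 ] 0.25 318
rim [498.04 310.18  26.64] 0.33 354
tcp [561.1 274.6  56.3] yaxis deg 60.1 shift [72.5 -0.6  6.2] turn 0 j6 -0.65 t 16.8
```

Converted, 72 mm is 0.072, 40 mm is 0.04.

```bash
python3 shift.py '[[0.04,-0.001,0,0],[0.072,-0.0015,0,0],[0.072,-0.0015,0,0],[0.072,-0.0015,0,0]]';python3 shift.py '[[0,0,0.005,0],[0,0,0.009,0],[0,0,0.009,0]]' ;python3 - <<'E'
from h import *
p,M,s=tool();go(561.13+M[0,0]*72.5-1.5*M[0,1],274.48+M[1,0]*72.5-1.5*M[1,1],38)
E
```

```text
t: 17.2
position: [497.5, 309.6, 55.9]
eef_rot: [0.808, 3.034, 0.002]
ft_force: [-0.2, 0.4, -0.5]
opening: 63.2
grasp_force: 20.0
t: 17.5
position: [497.3, 308.5, 44.7]
eef_rot: [-0.811, -3.034, 0.001]
ft_force: [0.2, 0.1, -1.3]
opening: 63.3
grasp_force: 20.0
tcp [497.3 308.5  44.7] yaxis deg 60.1 shift [0.2 0.8 6.7] turn 0 j6 -0.56 t 17.5
```

```bash
python3 shift.py '[[0,0.0008,0.003,0],[0,0.0008,0.004,0],[0,0.0008,0.004,0]]';python3 shift.py '[[0,0,0.002,0],[0,0,0.002,0],[0,0,0.002,0]]';python3 shift.py '[[0,0,0.001,0],[0,0,0.001,0],[0,0,0.001,0]]'
```

```text
t: 17.8
position: [497.6, 309.8, 41.4]
eef_rot: [-0.81, -3.035, 0.0]
ft_force: [0.6, -0.2, -1.8]
opening: 63.3
grasp_force: 20.0
t: 18.1
position: [497.5, 309.8, 39.6]
eef_rot: [-0.81, -3.035, 0.0]
ft_force: [-0.4, -0.7, -0.9]
opening: 63.2
grasp_force: 20.0
t: 18.4
position: [497.5, 309.8, 38.6]
eef_rot: [-0.81, -3.035, 0.0]
ft_force: [-0.0, -0.8, -0.7]
opening: 63.3
grasp_force: 20.0
```

```bash
python3 shift.py '[[0,0,0.001,0],[0,0,0.001,0],[0,0,0.001,0]]';python3 shift.py '[[0,0,0.0005,0],[0,0,0.0005,0],[0,0,0.0005,0]]'
```

```text
t: 18.7
position: [497.6, 309.8, 37.7]
eef_rot: [0.81, 3.035, 0.0]
ft_force: [-0.5, -0.6, -0.4]
opening: 63.4
grasp_force: 20.0
t: 19.0
position: [497.6, 309.8, 37.1]
eef_rot: [-0.81, -3.035, -0.0]
ft_force: [0.1, -0.2, -0.4]
opening: 63.3
grasp_force: 20.0
```

Converted, 0.8 mm is 0.0008.

```bash
python3 shift.py '[[0,0,0.0008,0],[0,0,0.0008,0],[0,0,0.0008,0]]'; python3 shift.py '[[0,0,0,0],[0,0,0,0],[0,0,0,0],[0,0,0,0]]' 92; python3 shift.py '[[0,0,-0.02,0],[0,0,-0.04,0],[0,0,-0.04,0],[0,0,-0.04,0]]';python3 - <<'E'
from h import *
snap('wrist','w11')
C=cloud('w11');m=(np.hypot(C[...,0]-498,C[...,1]-310)<25);q=C[m];q=q[abs(q[:,2]-np.median(q[:,2]))<5];c=q.mean(0);print(c,np.linalg.svd(q-c,full_matrices=False)[2][2])
print(disc('w11',498,310,c[2]-4,c[2]+4,c[2]));go(498,310.2,55)
E
```

```text
t: 19.3
position: [497.4, 309.7, 36.0]
eef_rot: [-0.81, -3.035, 0.001]
ft_force: [-0.5, 0.0, -1.6]
opening: 63.4
grasp_force: 20.0
t: 19.7
position: [497.6, 309.9, 36.4]
eef_rot: [0.81, 3.035, 0.0]
ft_force: [-1.1, -0.2, -0.8]
opening: 90.8
grasp_force: 0.0
t: 20.1
position: [497.5, 309.8, 76.0]
eef_rot: [0.81, 3.035, 0.0]
ft_force: [-0.2, -1.2, -0.5]
opening: 92.0
grasp_force: 0.0
[497.36698923 310.33799966  44.93637645] [-1.33104165e-03 -3.70233089e-04  9.99999046e-01]
(array([497.53, 310.6 ,  31.23]), np.float64(0.17), 298)
tcp [497.2 309.7  75.4] yaxis deg 60.1 shift [-0.4  0.9 20.4] turn 0 j6 -0.55 t 20.15
```

```bash
python3 shift.py '[[0,0.0006,0,0],[0,0.0006,0,0],[0,0.0006,0,0],[0,0.0006,0.01,0],[0,0.0006,0.02,0]]' 0 10;python3 shift.py '[[0,0,0,0],[0,0,0,0],[0,0,0.004,0],[0,0,0.007,0],[0,0,0.007,0]]';python3 - <<'E'
from h import *
go(497.7,310.4,44)
E
```

```text
t: 20.65
position: [497.8, 310.3, 55.4]
eef_rot: [0.81, 3.035, -0.0]
ft_force: [0.3, -0.4, 0.5]
opening: 55.1
grasp_force: 0.0
t: 21.15
position: [497.7, 310.2, 48.9]
eef_rot: [-0.81, -3.035, 0.001]
ft_force: [-0.6, -0.6, 0.4]
opening: 15.4
grasp_force: 0.0
tcp [497.7 310.2  48.9] yaxis deg 60.1 shift [0.1 0.1 4.9] turn 0 j6 -0.55 t 21.15
```

Converted, 3 mm is 0.003, 2 mm is 0.002.

```bash
python3 shift.py '[[0,0,0,0],[0,0,0,0],[0,0,0,0],[0,0,0.002,0],[0,0,0.003,0]]';python3 shift.py '[[0,0,0.001,0],[0,0,0.001,0],[0,0,0.0015,0],[0,0,0.0015,0]]'
```

```text
t: 21.65
position: [497.8, 310.3, 46.1]
eef_rot: [-0.81, -3.035, 0.0]
ft_force: [-1.1, 0.5, -0.1]
opening: 0.5
grasp_force: 0.0
t: 22.05
position: [497.9, 310.4, 44.7]
eef_rot: [-0.81, -3.035, 0.0]
ft_force: [1.0, -0.0, -0.6]
opening: 0.7
grasp_force: 0.0
```

Converted, 0.7 mm is 0.0007.

```bash
python3 shift.py '[[0,0,0.0007,0],[0,0,0.0007,0],[0,0,0.0007,0]]';python3 shift.py '[[0,0,0.0005,0],[0,0,0.0005,0],[0,0,0.0005,0]]';python3 shift.py '[[0,0,0.0005,0],[0,0,0.0005,0],[0,0,0.0005,0]]'
```

```text
t: 22.35
position: [498.0, 310.4, 44.3]
eef_rot: [0.81, 3.035, 0.0]
ft_force: [-1.1, -0.1, 3.4]
opening: 0.6
grasp_force: 1.7
t: 22.65
position: [498.0, 310.4, 44.3]
eef_rot: [0.81, 3.035, 0.0]
ft_force: [-2.9, -1.3, 9.2]
opening: 0.3
grasp_force: 4.4
t: 22.95
position: [498.0, 310.4, 44.2]
eef_rot: [0.81, 3.035, 0.001]
ft_force: [-5.3, -2.9, 13.4]
opening: 0.2
grasp_force: 6.9
```

Converted, 1 mm is 0.001.

```bash
python3 shift.py '[[0,0,0.001,0],[0,0,0.001,0],[0,0,0.001,0],[0,0,0.001,0]]';python3 shift.py '[[0,0,-0.003,0],[0,0,-0.02,0],[0,0,-0.05,0],[0,0,-0.05,0],[0,0,-0.05,0]]';python3 - <<'E'
from h import *
snap('wrist','w12')
C=cloud('w12');m=(np.hypot(C[...,0]-498,C[...,1]-310)<25);q=C[m];q=q[abs(q[:,2]-np.median(q[:,2]))<4];c=q.mean(0);print(len(q),c,np.linalg.svd(q-c,full_matrices=False)[2][2])
print(disc('w12',498,310,c[2]-4,c[2]+4,c[2]))
snap('top','t3');snap('side','s3')
for f in('t3','s3'):
    C=cloud(f)
    for n,x,y,r in(('small',515,-330,22),('medium',498,310,25)):
        m=(np.hypot(C[...,0]-x,C[...,1]-y)<r);q=C[m];print(f,n,len(q),np.percentile(q[:,2],[5,50,95]).round(1) if len(q) else '')
    m=(np.hypot(C[...,0]-468,C[...,1]+46)<45)&(C[...,2]>78);print('large',C[m].mean(0),m.sum())
    C=cloud(f[0]+('op0' if f[0]=='t' else 'ide0'));m=(np.hypot(C[...,0]-468,C[...,1]+46)<45)&(C[...,2]>78);print('large0',C[m].mean(0),m.sum())
E
```

```text
t: 23.35
position: [498.1, 310.4, 44.1]
eef_rot: [0.81, 3.035, 0.001]
ft_force: [-8.4, -5.7, 23.7]
opening: 0.5
grasp_force: 12.0
t: 23.85
position: [497.9, 310.4, 92.1]
eef_rot: [0.81, 3.035, 0.001]
ft_force: [0.8, -0.5, -0.4]
opening: 0.4
grasp_force: 0.0
519 [489.92726297 316.14034524 135.20610761] [ 0.86668958 -0.49877887 -0.0082955 ]
(array([496.89, 319.84,   6.14]), np.float64(0.92), 87)
t3 small 156 [19.  25.4 30.9]
t3 medium 288 [390.5 396.9 400.9]
large [465.97367634 -48.3720674   84.92849931] 60
large0 [465.70916983 -48.18587951  85.2299327 ] 54
s3 small 0 
s3 medium 1446 [ 43.8 222.8 398.8]
large [nan nan nan] 0
large0 [466.90665897 -44.93816621  84.20222107] 78<stdin>:10: RuntimeWarning: Mean of empty slice.
  ret = um.true_divide(
```

```bash
python3 - <<'E'
from h import *
C=cloud('w12');m=(np.hypot(C[...,0]-498,C[...,1]-310)<29)&(C[...,2]<55)&(C[...,2]>40);q=C[m];c=q.mean(0);print(len(q),c,np.linalg.svd(q-c,full_matrices=False)[2][2],np.percentile(q[:,2],[5,95]))
m2=((np.hypot(C[...,0]-498,C[...,1]-310)<45)&(C[...,2]<49)&(C[...,2]>41));p=C[m2];print(p.min(0),p.max(0),cv2.minEnclosingCircle(p[:,:2].astype(np.float32)))
E
```

```text
4729 [492.19179487 312.94291176  44.79514016] [-3.57434428e-03  5.77168848e-04  9.99993445e-01] [43.6589676  45.94260602]
[466.42028915 278.78722974  41.0056616 ] [528.31710824 341.85027567  47.71607794] ((498.0386047363281, 310.3369445800781), 31.870206832885742)
```

```bash
python3 shift.py '[[0,0,0,0],[0,0,0,0]]'; python3 -c "
from rig import env
print(env.job_done())"
```

```text
t: 24.2
position: [497.7, 310.2, 91.5]
eef_rot: [-0.81, -3.035, 0.001]
ft_force: [0.1, 0.6, 0.5]
opening: 0.5
grasp_force: 0.0
the job is handed in; nothing more can be done
None
```

The job is handed in, with no verdict returned: by camera the medium cap sits home and level on the front right burner within about 0.2 mm of centre (seemingly already seated before I pressed it with about 24 N), the small cap lies flat on the mat, and the large cap has not moved from the rack.

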